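Clear the contact grill and hold it open for wiping

ROBOT

A 7-joint arm with a two-finger parallel gripper is mounted at the origin on the work surface. World frame = base frame: x ahead of the robot, y to its left, z up, the work surface at z = 0. Lengths are in mm, angles in rad, forces in N, time in s.
With the tool pointing down it reaches from about 400 to 875 mm from the base axis. Payload 4.4 kg.
Tool frame: the origin (TCP) lies between the finger pads, 19 mm behind the fingertips; this is the grasp point; z points along the fingers, y is the line along which they close (so a half turn about z gives the same grasp; the last joint's range is limited). The gripper opens to 85 mm and grips with 20 to 120 N. Pads are 22 mm wide; open, the fingers measure 114 mm over their backs; the gripper's body (76 mm by 85 mm) begins 54 mm behind the grasp point. The pads swing forward as they close: fully open they stand 13 mm farther back than shut.
Start: joints at [1.157, 0.628, 0.038, 1.517, -0.027, 0.996, -0.02], TCP at [221.567, -611.086, 250.013] pointing down, gripper open.
Joint ranges: [-3.06, 3.06], [-0.37, 2.12], [-1.25, 1.32], [0.18, 2.47], [-1.1, 4.24], [0.23, 1.98], [-2.94, 2.94]. Speed limits (rad/s): [2.57, 2.57, 3.14, 3.14, 3.14, 3.14, 3.14].

INTERFACE

Orientations are given as [roll, pitch, yaw] about the fixed x, y, z axes, in that order (R = Rz(yaw) Ry(pitch) Rx(roll)).
In Python, from cell import * gives the robot as it stands.
- The arm moves only by the tool move_arm, never from a script. Its argument "rows" is text: rows parted by semicolons, each of 7 numbers parted by spaces: the shift along the tool's x, y, z scaled (see below), then the turn, a rotation vector about the tool's x, y, z scaled (see below), then the closure, from -1 (fully open) to 1 (shut). A call has 1 to 12 rows; each row is the pose to reach, as a shift and turn from the pose commanded when the call began, along the tool's axes at that moment; what a row does not reach only later rows make up. The controller multiplies each number of a shift by 0.3 m and each number of a turn by pi/2 rad. A row lasts 1/12 s, in which the tool goes at most 41.7 mm and 7.16 degrees, less where a joint would pass 70% of its speed; a pose out of reach is approached as far as the arm can. A call with a number of a shift or a turn outside -1 to 1 is refused whole. A call with a gripper value outside its range is refused whole. The fingers move at their own pace and stop on an object; the grip force is fixed at half the most. Time passes only in rows, so rows that repeat a pose let the fingers close. It gives the time, the measured TCP pose, the force, the opening and the grip force at its end, in the units of the state.
- read_state(): the state, without advancing time (a new reading comes with each control period).
- get_image(name): name is "scene" or "top" or "wrist"; returns a dict with "img" (400x640x3 uint8, red, green, blue), "vfov" (degrees; the focal length in pixels is half the picture's height over the tangent of half this angle, whatever the lens; pixels are square), "cx", "cy" (the principal point, pixels), "extrinsics" (4x4, takes a point from camera to world coordinates); the wrist camera has in their place "T_tool_cam" (4x4, takes a point from camera to tool coordinates, whose origin is the TCP and whose axes are the flange's). Camera axes: x right, y up, looking along -z (the intrinsics and any distortion apply to the point x, -y, -z); pixel columns grow to the right and rows downward; lengths in mm; the calibration is good to about 2 mm. A picture is of the moment at which its call begins: read the wrist's pose just before it. There is no depth.
- finish_job(): hands the job in; it is judged then, once.
The state is a dict: "clock": time; "qpos": joint angles; "qd": joint speeds; "tau": joint torques, N m; "eef_pos": TCP position; "tool_rot": TCP orientation; "force": force on the tool from outside, world axes, zero at the start; "torque": the same for the moment, N m; "width": finger opening in mm; "gripper_force": force on a finger pad.
Only numpy, scipy, OpenCV 4.12 (cv2) and the standard library are available. Lean on these libraries where they do the work, as an engineer would, in place of code of your own. Each camera call takes 0.05 s, during which the arm holds its last target. There are 200 camera calls.

TASK

Two wooden utensils have been left lying on top of the closed contact grill: stand both of them in the white utensil pot, handle end down. Then lift the grill's lid by its bar handle, without letting it drop, and hold it open at 50 degrees so that I can wipe the plates; you finish still holding the handle, with the lid steady at that angle. Leave the canister, the mug and the pepper mill where they are.

Things in the scene. Friction and masses are not known exactly. Their poses are not given: they have to be found in the camera images.
- grill: Cold contact grill (panini press), black with a steel top; heavy, stays put. 250 mm deep (x), 314 mm wide (y), 115 mm high when shut. Origin: centre of its underside; its front faces -x, z up. The lid's flat steel top is 230 mm deep by 272 mm wide, 115 mm above the worktop; the lid's front edge is at x = -118 mm.
- grill_lid (a joint): Lid angle: 0 shut (the start), growing as the front goes up, 0.873 rad = 50 degrees; stop at 1.75. The lid has no spring or catch and falls shut when let go; raising it takes about 3 to 6 N at the bar.
- grill_hinge (a point): Middle of the lid's hinge axis, 120 mm behind the grill's origin (+x), 78 mm above the worktop; the axis runs along the grill's y. It does not move with the lid; its axes are those of the grill.
- grill_handle (a point): Black round bar handle in front of the lid, 18 mm in diameter, 236 mm long; 41 mm of clear air between bar and lid; two steel arms carry it at y = +/-112 mm. Origin: middle of the bar; y along it; moves and tilts with the lid. Lid shut: 168 mm in front of the grill's origin, 93 mm above the worktop (288 mm in front of and 15 mm above the hinge axis), only the worktop beneath.
- turner: Slotted beech turner, 260 mm long, flat rectangular head 60 mm wide with two slots from x = +54 to +130 mm. Starts flat on the lid, handle to the front. Origin: mid-length, on the underside; x from handle to head, z up through the thickness. Handle: straight bar 16 mm wide (y), 12 mm thick, x = -130 to +50 mm. 55 g, balances near x = +30 mm.
- turner_end (a point): Centre of the handle's end of the turner, x = -130 mm, 6 mm above its underside.
- turner_grip (a point): Point on the turner's handle near the head, 150 mm from the handle's end, x = +20 mm.
- spoon: Beech spoon, 260 mm long, round shallow head 62 mm across, x = +68 to +130 mm. Starts flat on the lid, handle to the front. Origin: mid-length, on the underside; x from handle to head, z up through the thickness. Handle: straight bar 16 mm wide (y), 12 mm thick, x = -130 to +50 mm. 55 g, balances near x = +30 mm.
- spoon_end (a point): Centre of the handle's end of the spoon, x = -130 mm, 6 mm above its underside.
- spoon_grip (a point): Point on the spoon's handle near the head, 150 mm from the handle's end, x = +20 mm.
- pot: White stoneware utensil pot, open and empty at the start, stands loose on the worktop, about 1 kg. 120 mm high, outside 106 mm across at the rim, inside 90 (floor) to 96 mm (rim) across, wall 5 mm, floor 7 mm thick. Origin: centre of its underside, z up. It and the canister stand on the grill's right, either one nearer the grill.
- pot_mouth (a point): Centre of the pot's mouth, at the level of the rim, 120 mm above the pot's underside.
- canister: Bystander: copper canister with a steel lid and an oval window, 100 mm across, 114 mm high. Origin: centre of its underside.
- mug: Bystander: blue mug, 82 mm across, 95 mm high, on the grill's left. Origin: centre of its underside.
- mill: Bystander: dark wooden pepper mill, 56 mm across, 130 mm high, beyond the pot and canister. Origin: centre of its underside.

How it is judged:
By the outcome, as a careful person would: the job done as asked, in the order asked, and still so for the second after the job is handed in, while the arm keeps its last pose, push and grip.
It also fails if it takes over 72 s, if anything falls off the work surface, if the arm or the gripper's body presses on something with over 40 N, if the wrist force passes 120 N, or if a joint passes its speed limit or range.

## Working session

There is one attempt and no reset: what is moved stays moved. The work goes in short steps, Python scripts to look and compute and a tool call to move; the robot and the scene stay as the last step left them, time stands still between calls to the robot, and variables do not carry over. Pictures are saved under pics/ and viewed, at most 10 in all, crops included, and the job is handed in when it is done.

Besides the shell and the picture viewer there is one more tool, called after "Emit:" as name(argument=value, ...) on one line, values as JSON. move_arm: Moves the arm, as the interface text tells. Its arguments: {"type":"object","properties":{"rows":{"type":"string"}},"required":["rows"]}

```bash
mkdir -p pics; ls; python3 - <<'E'
from cell import *
import cv2,numpy as np
print(read_state())
for n in ("scene","top"):
    d=get_image(n); cv2.imwrite(f"pics/{n}0.png",d["img"][:,:,::-1]); np.save(f"pics/{n}0.npy",d["img"])
    print(n,{k:v for k,v in d.items() if k!="img"})
E
```

```text
pics
{'clock': 0.0, 'qpos': array([ 1.15719775,  0.62933207,  0.03844356,  1.51834446, -0.02702042,
        0.99629112, -0.02000559]), 'qd': array([ 0.00018567,  0.00071033,  0.0012099 , -0.00051366, -0.00040691,
       -0.00074131,  0.00136712]), 'tau': array([-1.29533702e-03, -5.63394964e+01,  1.22637894e+00, -1.93446386e+01,
        1.10674641e-02,  1.03942497e-02,  1.03308406e-05]), 'eef_pos': array([ 221.3761443 , -610.53028448,  249.10570763]), 'tool_rot': array([-3.13973549e+00,  7.09909931e-06,  3.47781109e-01]), 'force': array([ 0.15342057,  0.43870543, -0.79899493]), 'torque': array([-0.04953679, -0.00023127, -0.02929734]), 'gripper_force': 0.0, 'width': 85.37777008424122}
scene {'vfov': 57.51579662018088, 'cx': 316.53376694012286, 'cy': 202.9894808313569, 'extrinsics': array([[ 4.58483020e-01, -5.36059953e-01,  7.08825117e-01,
         1.39720250e+03],
       [ 8.88600023e-01,  2.88673350e-01, -3.56451534e-01,
        -3.40818903e+02],
       [-1.35395286e-02,  7.93288991e-01,  6.08694716e-01,
         7.99941160e+02],
       [ 0.00000000e+00,  0.00000000e+00,  0.00000000e+00,
         1.00000000e+00]])}
top {'vfov': 49.810368094192334, 'cx': 316.6243570284469, 'cy': 195.7726761220255, 'extrinsics': array([[ 3.56073860e-03,  9.94408411e-01, -1.05542567e-01,
         4.76129273e+02],
       [-9.99992479e-01,  3.37858528e-03, -1.90461734e-03,
         5.73961754e+01],
       [-1.53738295e-03,  1.05548555e-01,  9.94412962e-01,
         1.35320194e+03],
       [ 0.00000000e+00,  0.00000000e+00,  0.00000000e+00,
         1.00000000e+00]])}
```

View pics/scene0.png

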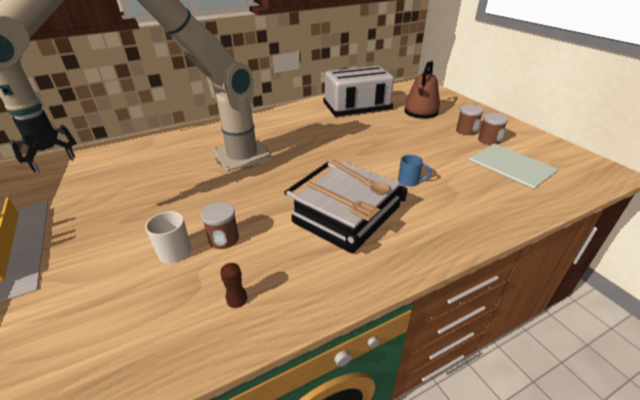

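View pics/top0.png

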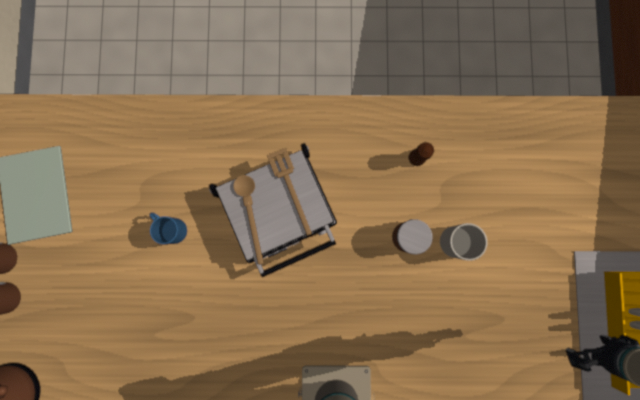

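The scene view shows the turner and spoon on the grill lid, centred about (345,195). The pot is at (170,237), the canister at (220,225), the mill at (234,285) and the mug at (411,170). In the top view the pot is at (464,241), the turner runs from (280,163) to (308,237), the spoon from (243,186) to (258,262), and the handle bar lies along (262,272)-(334,243).

```bash
cat > h.py <<'E'
from cell import *
import numpy as np,cv2
from scipy.spatial.transform import Rotation as R
def cam(d,st=None):
    f=d["img"].shape[0]/2/np.tan(np.radians(d["vfov"]/2))
    if "extrinsics" in d: E=d["extrinsics"]
    else:
        T=np.eye(4);T[:3,:3]=R.from_euler("xyz",st["tool_rot"]).as_matrix();T[:3,3]=st["eef_pos"];E=T@d["T_tool_cam"]
    return f,d["cx"],d["cy"],E
def ray(c,p):
    f,cx,cy,E=c; v=E[:3,:3]@np.array([(p[0]-cx)/f,-(p[1]-cy)/f,-1]); return E[:3,3],v/np.linalg.norm(v)
def onz(c,p,z):
    o,v=ray(c,p); return o+v*(z-o[2])/v[2]
def proj(c,P):
    f,cx,cy,E=c; q=E[:3,:3].T@(np.asarray(P,float)-E[:3,3]); return np.array([cx-f*q[0]/q[2],cy+f*q[1]/q[2]])
def tri(c1,p1,c2,p2):
    o1,v1=ray(c1,p1);o2,v2=ray(c2,p2)
    s=np.linalg.lstsq(np.c_[v1,-v2],o2-o1,rcond=None)[0]
    a,b=o1+s[0]*v1,o2+s[1]*v2; return (a+b)/2,np.linalg.norm(a-b)
def grab(n):
    st=read_state(); d=get_image(n); return d["img"],cam(d,st),st
E
python3 - <<'E'
from h import *
T,ct,_=grab("top");S,cs,_=grab("scene")
def wood(img,poly):
    h=cv2.cvtColor(img,cv2.COLOR_RGB2HSV); m=((h[...,0]>5)&(h[...,0]<28)&(h[...,1]>75)&(h[...,2]>60)).astype(np.uint8)
    k=np.zeros_like(m);cv2.fillPoly(k,[np.array(poly)],1);return m*k
def blobs(m,a=40):
    n,l,s,c=cv2.connectedComponentsWithStats(m)
    return [(s[i].tolist(),c[i].round(1)) for i in range(1,n) if s[i][4]>a]
mt=wood(T,[(222,193),(302,152),(332,220),(250,258)]);ms=wood(S,[(290,192),(336,164),(400,188),(350,236)])
print(blobs(mt),blobs(ms))
a=cv2.resize(T[140:285,200:350],None,fx=4,fy=4,interpolation=2)[:, :,::-1]
cv2.imwrite("pics/c1.png",a)
b=cv2.resize(S[150:250,275:415],None,fx=5,fy=5,interpolation=2)[:,:,::-1]
cv2.imwrite("pics/c2.png",b)
# pot: bright, low-saturation in both
for img,c,box in((T,ct,(435,220,490,262)),(S,cs,(145,205,195,265))):
    x0,y0,x1,y1=box;h=cv2.cvtColor(img[y0:y1,x0:x1],cv2.COLOR_RGB2HSV)
    m=(h[...,1]<75).astype(np.uint8); n=blobs(m);print(n)
    ct_=max(cv2.findContours(m,0,1)[0],key=cv2.contourArea);e=cv2.fitEllipse(cv2.convexHull(ct_));print(e,x0,y0,onz(c,(e[0][0]+x0,e[0][1]+y0),120))
E
```

```text
[([272, 159, 39, 74, 540], array([290.8, 188.7])), ([233, 178, 29, 78, 615], array([248.9, 208.3]))] [([335, 164, 55, 30, 370], array([367.9, 181.5])), ([292, 168, 88, 53, 771], array([340.5, 198.2]))]
[([5, 3, 47, 37, 1353], array([28.8, 21.5]))]
((28.848751068115234, 21.505840301513672), (36.7491455078125, 47.2156867980957), 91.72465515136719) 435 220 [ 477.58158016 -359.61254275  120.        ]
[([0, 6, 46, 53, 1755], array([23.4, 31.5]))]
((23.387582778930664, 31.598039627075195), (46.97917556762695, 53.452640533447266), 157.98423767089844) 145 205 [ 546.94310547 -372.38238014  120.        ]
```

View pics/c1.png

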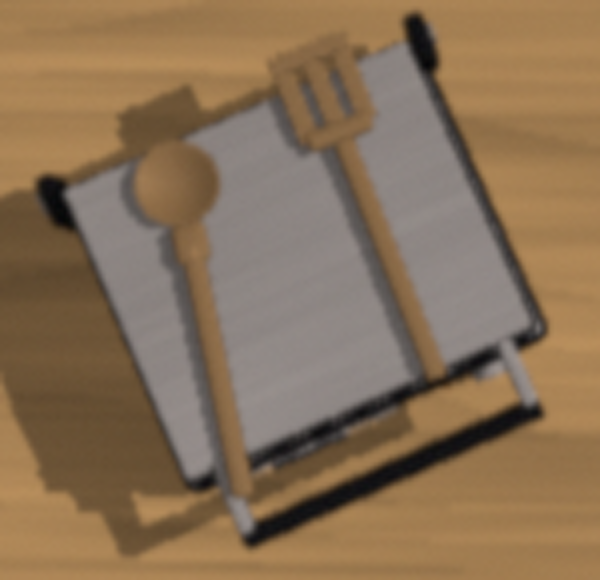

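View pics/c2.png

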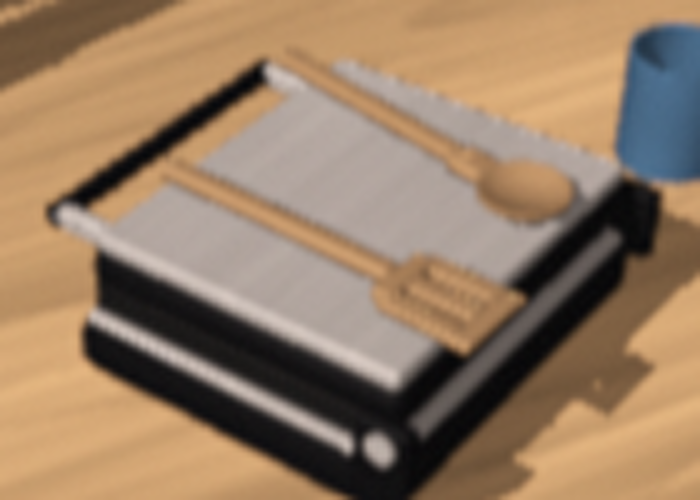

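Crop 1 (top view, 4x) shows the spoon end at top-view (260,262) and its head at (244,186), the turner end at (308,233) and its head at (280,163), and the bar ends at (262.6,274) and (334,242.4). Crop 2 (scene view, 5x) shows the spoon end at (332,161), the turner end at (309,183) and the bar ends at (328.5,163) and (286,192.3). I'll triangulate from these.

```bash
python3 - <<'E'
from h import *
T,ct,_=grab("top");S,cs,_=grab("scene")
P={"spoon_end":((260.1,261.9),(331.9,160.9)),"spoon_head":((243.9,185.9),(379.9,187.9)),"turner_end":((308.1,233.1),(308.9,182.9)),"turner_head":((280.4,162.9),(365.3,209.9)),"barL":((262.6,274.1),(328.5,162.9)),"barR":((334.1,242.4),(285.9,192.3))}
for k,(a,b) in P.items():
    p,e=tri(ct,a,cs,b);z=93 if "bar" in k else 121
    print(k,p.round(1),round(e,1),"top@z",onz(ct,a,z)[:2].round(1),"scene@z",onz(cs,b,z)[:2].round(1))
# utensil handle axis from top mask within lid, cast on z=121
h=cv2.cvtColor(T,cv2.COLOR_RGB2HSV);m=((h[...,0]>5)&(h[...,0]<28)&(h[...,1]>75)&(h[...,2]>60)).astype(np.uint8)
# pot: rim ellipse. bright outer contour, white mask in scene
for c,img,x0,y0,x1,y1 in((ct,T,435,220,490,262),(cs,S,140,205,192,265)):
    hh=cv2.cvtColor(img[y0:y1,x0:x1],cv2.COLOR_RGB2HSV); mm=((hh[...,1]<75)).astype(np.uint8)
    k=max(cv2.findContours(mm,0,1)[0],key=cv2.contourArea).reshape(-1,2)+[x0,y0]
    print(k.min(0),k.max(0))
    # predicted outline of pot candidate: fit centre by comparing silhouettes' bbox
    from scipy.optimize import least_squares
    def sil(q):
        a=np.linspace(0,2*np.pi,60); pts=[proj(c,[q[0]+r*np.cos(t),q[1]+r*np.sin(t),z]) for t in a for r,z in((53,120),(50,0))]
        pts=np.array(pts);return np.r_[pts.min(0),pts.max(0)]
    s=least_squares(lambda q:(sil(q)-np.r_[k.min(0),k.max(0)]),[470,-350]);print("pot",s.x.round(1),s.fun.round(1))
d=get_image("wrist");print(d["T_tool_cam"].round(3),d["vfov"],d["cx"],d["cy"])
E
```

```text
spoon_end [417.8 217.5 124.9] 2.4 top@z [418.1 219.1] scene@z [411.7 219.6]
spoon_head [635.  270.  123.5] 1.8 top@z [634.8 269.6] scene@z [632.4 273.2]
turner_end [499.8  83.6 122.4] 0.0 top@z [499.8  83.7] scene@z [497.9  84.5]
turner_head [703.8 167.4 120.1] 4.9 top@z [702.4 165.2] scene@z [705.5 169.2]
barL [383.8 217.3  98.1] 6.6 top@z [382. 215.] scene@z [377.5 224.6]
barR [474.    9.3  93.4] 1.8 top@z [473.7   8.5] scene@z [473.9  10.3]
[440 223] [486 259]
pot [ 479.3 -372.4] [-1.1 -0.7  1.   0.7]
[145 211] [190 263]
pot [ 475.4 -373.7] [-0.8 -0.5  0.8  0.3]
[[ 1.00000e-03  9.62000e-01  2.72000e-01  6.87780e+01]
 [ 1.00000e+00 -1.00000e-03 -0.00000e+00  6.21000e-01]
 [-0.00000e+00  2.72000e-01 -9.62000e-01 -1.23362e+02]
 [ 0.00000e+00  0.00000e+00  0.00000e+00  1.00000e+00]] 61.25779252799826 321.85727721889305 204.22172237484762
```

Every point agrees with the text: the utensils are about 122 mm high, the lengths match, the bar is at z≈95 and the pot at (477,-373). First move is towards the turner.

Emit:
move_arm(rows="0.3 -0.25 0 0 0 0 -1;1 -0.86 0 0 0 0 -1;1 -0.86 0 0 0 0 -1;1 -0.86 0 0 0 0 -1;1 -0.86 0 0 0 0 -1;1 -0.86 0 0 0 0 -1;1 -0.86 0 0 0 0 -1;1 -0.86 0 0 0 0 -1;1 -0.86 0 0 0 0 -1;1 -0.86 0 0 0 0 -1;1 -0.86 0 0 0 0 -1")

```text
clock: 1.27
eef_pos: [418.9, -260.5, 250.2]
tool_rot: [-3.14, -0.003, 0.357]
force: [0.3, -0.3, -0.2]
width: 85.5
gripper_force: 0.0
```

```bash
cat >> h.py <<'E'
def log():
    s=read_state(); open("log.txt","a").write(" ".join(map(str,[*s["qpos"],*s["eef_pos"],*s["tool_rot"]]))+"\n"); return s
E
python3 - <<'E'
from h import *
s=log();print({k:np.round(s[k],3) for k in("clock","qpos","eef_pos","tool_rot")})
E
```

```text
{'clock': np.float64(1.267), 'qpos': array([ 0.495,  0.406,  0.009,  1.945, -0.01 ,  0.791, -0.703]), 'eef_pos': array([ 418.936, -260.548,  250.231]), 'tool_rot': array([-3.14e+00, -3.00e-03,  3.57e-01])}
```

Emit:
move_arm(rows="0.5 -0.42 0 0 0 0 -1;1 -0.84 0 0 -0.2 0 -1;1 -0.84 0 0 -0.2 0 -1;1 -0.84 0 0 -0.2 0 -1;1 -0.84 0 0 -0.2 0 -1;1 -0.84 0 0 -0.2 0 -1;1 -0.84 0 0 -0.2 0 -1;1 -0.84 0 0 -0.2 0 -1;1 -0.84 0 0 -0.2 0 -1;1 -0.84 0 0 -0.2 0 -1")

```text
clock: 2.1
eef_pos: [613.6, 79.0, 249.3]
tool_rot: [-3.138, 0.311, 0.354]
force: [-0.9, 1.4, 0.4]
width: 85.7
gripper_force: 0.0
```

```bash
python3 - <<'E'
from h import *
s=log();print({k:np.round(s[k],3) for k in("clock","qpos","eef_pos","tool_rot")})
I=open("log.txt").read()
open("log.txt","w").write("1.15719775 0.62933207 0.03844356 1.51834446 -0.02702042 0.99629112 -0.02000559 221.3761443 -610.53028448 249.10570763 -3.13973549 0 0.347781109\n"+I)
D=np.loadtxt("log.txt")
from scipy.optimize import least_squares
import itertools
def fk(q,p,s):
    a,d,L1,L2,Lt,c=p[:6]
    rz=lambda t:R.from_euler("z",t);ry=lambda t:R.from_euler("y",t)
    r=rz(a+s[0]*q[0])*ry(q[1]); x=np.array([0,0,d])+r.apply([0,0,L1])
    r=r*rz(s[1]*q[2])*ry(q[3]); x=x+r.apply([0,0,L2])
    r=r*rz(s[2]*q[4])*ry(q[5]); x=x+r.apply([0,0,Lt])
    return x,r*rz(s[3]*q[6]+c)
def res(p,s):
    o=[]
    for w in D:
        x,r=fk(w[:7],p,s);o+=list((x-w[7:10])/10)+list(20*(r.inv()*R.from_euler("xyz",w[10:])).as_rotvec())
    return np.array(o)
for s in itertools.product((1,-1),repeat=4):
    if s[0]==1: continue
    b=min((least_squares(res,[0,300,500,400,300,c],args=(s,)) for c in(0,1.57,3.14,-1.57)),key=lambda f:f.cost)
    print(s,round(b.cost,3),b.x.round(3))
E
```

```text
{'clock': np.float64(2.1), 'qpos': array([-0.205,  0.75 ,  0.015,  1.314,  0.036,  1.386, -1.421]), 'eef_pos': array([613.641,  78.997, 249.25 ]), 'tool_rot': array([-3.138,  0.311,  0.354])}
(-1, 1, 1, 1) 748.806 [-8.60000e-02  3.26415e+02  5.54465e+02  3.84415e+02  3.15856e+02
 -3.32300e+00]
(-1, 1, 1, -1) 4.391 [-8.90000e-02  3.27726e+02  5.54080e+02  3.84790e+02  3.16648e+02
  1.52900e+00]
(-1, 1, -1, 1) 771.452 [-8.50000e-02  3.20983e+02  5.54408e+02  3.83738e+02  3.10719e+02
 -3.33100e+00]
(-1, 1, -1, -1) 2.842 [-8.70000e-02  3.22221e+02  5.53794e+02  3.84228e+02  3.11180e+02
 -4.76300e+00]
(-1, -1, 1, 1) 768.648 [-4.70000e-02  3.18681e+02  5.48137e+02  3.86735e+02  3.01407e+02
  2.96400e+00]
(-1, -1, 1, -1) 5.826 [-4.90000e-02  3.17407e+02  5.48706e+02  3.86271e+02  3.00857e+02
 -4.75100e+00]
(-1, -1, -1, 1) 787.209 [-4.40000e-02  3.35695e+02  5.58679e+02  3.83350e+02  3.29418e+02
  2.95700e+00]
(-1, -1, -1, -1) 0.196 [-4.70000e-02  3.34061e+02  5.59115e+02  3.82914e+02  3.28374e+02
  1.52400e+00]
```

```bash
cat > ik.py <<'E'
from h import *
from scipy.optimize import least_squares
LO=np.array([-3.06,-.37,-1.25,.18,-1.1,.23,-2.94])+.06;HI=np.array([3.06,2.12,1.32,2.47,4.24,1.98,2.94])-.06
def fk(q):
    rz=lambda t:R.from_euler("z",t);ry=lambda t:R.from_euler("y",t)
    r=rz(-.047-q[0])*ry(q[1]); x=np.array([0,0,334.])+r.apply([0,0,559])
    r=r*rz(-q[2])*ry(q[3]); x=x+r.apply([0,0,383])
    r=r*rz(-q[4])*ry(q[5]); x=x+r.apply([0,0,328])
    return x,r*rz(-q[6]+1.524)
def ik(x,Rm,q0):
    def f(q):
        p,r=fk(q); return np.r_[(p-x)/5,40*(r.inv()*Rm).as_rotvec(),.15*(q-q0)]
    s=least_squares(f,np.clip(q0,LO+.001,HI-.001),bounds=(LO,HI),max_nfev=60);e=s.fun[:6]
    return s.x,np.linalg.norm(e[:3])*5,np.degrees(np.linalg.norm(e[3:])/40)
def Ru(psi,el): # utensil frame: x at azimuth psi raised by el
    return R.from_euler("z",psi)*R.from_euler("y",-el)
def F(al,flip): # tool in utensil frame; fingers lean toward handle end by al
    f=R.from_euler("x",np.pi)*R.from_euler("y",-al); return f*R.from_euler("z",np.pi) if flip else f
E
cat > s.py <<'E'
from ik import *
D=np.pi/180
qn=read_state()["qpos"]
for flip in(0,1):
  for al in(0,20,35):
    f=F(al*D,flip)
    g,e,a=ik(np.array([650,145,137.]),Ru(22.1*D,0)*f,np.array([-.2,.75,0,1.3,0,1.4,-1.4 if not flip else 1.7]))
    print("GRASP",flip,al,g.round(2),round(e,1),round(a,1))
    for el in(75,90):
      for psi in range(-180,180,30):
        best=None
        for q5 in(0,1.5,3):
          q0=g.copy();q0[0]=.65;q0[4]=q5
          q,e,a=ik(np.array([477,-373,195.]),Ru(psi*D,el*D)*f,q0)
          if e<3 and a<2:
            q2,e2,a2=ik(np.array([477,-373,305.]),Ru(psi*D,el*D)*f,q)
            if e2<3 and a2<2: print("  el",el,"psi",psi,q.round(2),"up",q2.round(2))
E
time python3 s.py
```

```text
GRASP 0 0 [-0.27  0.78  0.    1.57 -0.    0.8  -1.45] 0.0 0.0
  el 75 psi -150 [ 0.29  1.17 -0.13  1.2   0.88  1.92  2.02] up [0.19 1.03 0.08 1.2  0.81 1.92 2.22]
  el 75 psi -120 [-0.06  1.04  0.28  1.67  0.99  1.31  2.04] up [-0.07  0.87  0.3   1.67  1.    1.39  2.19]
  el 75 psi -90 [-0.22  1.    0.44  2.13  1.61  0.94  1.57] up [-0.25  0.77  0.48  2.13  1.54  0.96  1.83]
  el 75 psi 30 [ 1.74  1.28 -1.03  1.89 -0.6   0.6   0.64] up [ 1.77  1.09 -1.1   1.89 -0.66  0.68  0.51]
  el 75 psi 30 [ 1.8   1.39 -1.19  1.89 -0.26  0.52  0.33] up [ 1.8   1.15 -1.19  1.89 -0.52  0.63  0.39]
  el 75 psi 30 [ 1.8   1.39 -1.19  1.89 -0.26  0.52  0.33] up [ 1.8   1.15 -1.19  1.89 -0.52  0.63  0.39]
  el 75 psi 60 [ 1.48  1.28 -0.87  1.42 -0.34  1.3   0.51] up [ 1.5   1.13 -0.93  1.42 -0.41  1.37  0.41]
  el 75 psi 60 [ 1.58  1.43 -1.19  1.42 -0.04  1.24  0.24] up [ 1.58  1.26 -1.19  1.42 -0.19  1.31  0.21]
  el 75 psi 60 [ 1.58  1.43 -1.19  1.42 -0.04  1.24  0.24] up [ 1.58  1.26 -1.19  1.42 -0.19  1.31  0.21]
  el 75 psi 90 [ 1.22  1.4  -0.93  0.96 -0.09  1.89  0.48] up [ 1.28  1.35 -1.19  0.97
[... 11430 characters left out ...]
08  1.51 -0.96]
  el 90 psi -90 [ 0.28  0.74 -0.16  2.11  1.59  1.03 -1.25] up [ 0.31  0.54 -0.2   2.04  1.41  1.06 -0.94]
  el 90 psi -90 [ 0.55  0.81 -0.58  2.11  1.64  1.33 -1.23] up [ 0.61  0.61 -0.65  2.04  1.49  1.31 -0.97]
  el 90 psi -90 [ 0.63  0.86 -0.73  2.11  1.67  1.45 -1.22] up [ 0.7   0.66 -0.81  2.04  1.52  1.43 -0.98]
  el 90 psi -60 [ 0.9   0.87 -0.87  2.41  2.2   1.39 -1.11] up [ 1.02  0.59 -0.99  2.34  1.99  1.15 -0.89]
  el 90 psi -60 [ 0.98  0.97 -1.05  2.41  2.18  1.53 -1.01] up [ 1.11  0.7  -1.19  2.34  1.97  1.3  -0.82]
  el 90 psi -60 [ 1.03  1.06 -1.19  2.41  2.16  1.66 -0.92] up [ 1.11  0.7  -1.19  2.34  1.97  1.3  -0.82]
real	0m12.964s
user	0m13.462s
sys	0m0.072s
```

```bash
cat > go.py <<'E'
from ik import *
D=np.pi/180
def to(x,Rm,s=None):
    s=s or log(); r=R.from_euler("xyz",s["tool_rot"])
    sh=r.inv().apply(np.array(x)-s["eef_pos"])/300; tu=(r.inv()*Rm).as_rotvec()/(np.pi/2)
    return " ".join(f"{v:.3f}" for v in [*sh,*tu])
E
python3 - <<'E'
from go import *
r=Ru(22.1*D,0)*F(20*D,0)
for z in(190,155,137.5): print(to([655.7,147.2,z],r))
E
```

```text
0.261 -0.164 0.124 -0.009 -0.024 -0.019
0.296 -0.164 0.235 -0.009 -0.024 -0.019
0.314 -0.163 0.291 -0.009 -0.024 -0.019
```

Emit:
move_arm(rows="0.13 -0.08 0.06 0 -0.01 -0.01 0;0.261 -0.164 0.124 -0.009 -0.024 -0.019 0;0.261 -0.164 0.124 -0.009 -0.024 -0.019 0;0.296 -0.164 0.235 -0.009 -0.024 -0.019 0;0.296 -0.164 0.235 -0.009 -0.024 -0.019 0;0.305 -0.164 0.263 -0.009 -0.024 -0.019 0;0.314 -0.163 0.291 -0.009 -0.024 -0.019 0;0.314 -0.163 0.291 -0.009 -0.024 -0.019 0")

```text
clock: 2.77
eef_pos: [654.0, 138.7, 137.7]
tool_rot: [3.137, 0.353, 0.377]
force: [-0.7, -0.8, -0.3]
width: 42.6
gripper_force: 0.0
```

```bash
python3 - <<'E'
from h import *
s=log();print(s["qpos"].round(2))
for n in("scene","wrist"):
    im,_,_=grab(n)
    if n=="scene": im=cv2.resize(im[130:250,260:420],(640,400),interpolation=2)
    cv2.imwrite(f"pics/g_{n}.png",im[:,:,::-1])
a=cv2.imread("pics/g_scene.png")
b=cv2.imread("pics/g_wrist.png")
cv2.imwrite("pics/g.png",cv2.resize(np.vstack([a,b]),(480,600)))
E
```

```text
[-0.28  0.96  0.01  1.18  0.04  1.35 -1.48]
```

View pics/g.png

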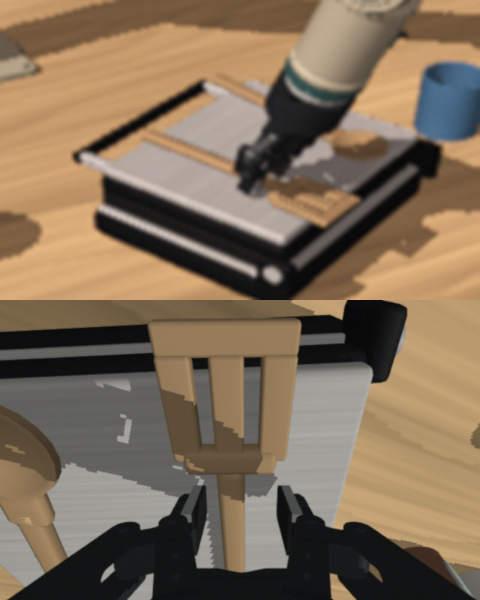

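The lower picture (wrist) shows the fingers straddling the turner handle, at about x 200 and 283 with the handle at 232. The handle sits a little off-centre to the left, so I'll check whether the arm has settled.

```bash
python3 - <<'E'
from go import *
s=read_state();print(s["eef_pos"].round(1),s["tool_rot"].round(3),s["qd"].round(3),s["force"].round(1))
print(to([655.7,147.2,137.5],Ru(22.1*D,0)*F(20*D,0)))
E
```

```text
[654.5 139.3 139.1] [3.137 0.351 0.378] [-0.004 -0.009 -0.002 -0.01  -0.002 -0.001 -0.001] [0.3 0.1 0.4]
0.014 -0.023 0.000 0.001 0.001 -0.005
```

Emit:
move_arm(rows="0.014 -0.023 0.002 0 0 -0.005 0;0.014 -0.023 0.002 0 0 -0.005 0;0.014 -0.023 0.002 0 0 -0.005 1;0.014 -0.023 0.002 0 0 -0.005 1;0.014 -0.023 0.002 0 0 -0.005 1;0.014 -0.023 0.002 0 0 -0.005 1;0.014 -0.023 0.002 0 0 -0.005 1")

```text
clock: 3.45
eef_pos: [655.3, 148.1, 136.5]
tool_rot: [3.141, 0.351, 0.388]
force: [0.8, 0.6, 3.5]
width: 14.2
gripper_force: 60.6
```

```bash
cat >> go.py <<'E'
def plan(tool_pts,s,q=None): # check IK along list of (x,R)
    q=s["qpos"] if q is None else q
    for x,r in tool_pts:
        q,e,a=ik(np.array(x),r,q); print(np.array(x).round(0),q.round(2),round(e,1),round(a,1))
    return q
def hold(s,end,psi): # utensil in tool frame, laterally centred
    r=R.from_euler("xyz",s["tool_rot"]); a=r.inv().apply(np.array(end)-s["eef_pos"]); a[1]=0
    U=r.inv()*Ru(psi,0); return a,U
def tcp(end,psi,el,a,U):
    Rt=Ru(psi,el)*U.inv(); return np.array(end)-Rt.apply(a),Rt
E
python3 - <<'E'
from go import *
import pickle
s=log();a,U=hold(s,[500,84,121],22.1*D);print(a.round(1),s["eef_pos"].round(1),s["force"].round(1))
pickle.dump((a,U.as_quat()),open("turner.pkl","wb"))
x0=s["eef_pos"];r0=R.from_euler("xyz",s["tool_rot"])
w1=x0+[0,0,70];w2=x0+[-30,-60,190]
pot=np.array([477,-373,0])
def P(off,z,psi=60,el=78): d=np.array([np.cos(psi*D),np.sin(psi*D),0]);return tcp(pot+d*off+[0,0,z],psi*D,el*D,a,U)
R2=Ru(35*D,40*D)*U.inv()
q=plan([(w1,r0),(w2,R2),((w2+P(-5,150)[0])/2,Ru(48*D,65*D)*U.inv()),P(-5,150),P(5,60),P(5,15)],s)
print(to(w1,r0,s));print(to(w2,R2,s))
E
```

```text
[-152.5    0.    72.3] [655.3 148.1 136.5] [0.8 0.6 3.5]
[655. 148. 207.] [-0.3   0.9   0.01  1.12  0.04  1.47 -1.48] 0.0 0.0
[625.  88. 327.] [ 0.04  0.4  -0.19  1.77 -0.16  0.68 -0.98] 0.0 0.0
[ 555. -136.  322.] [ 1.01  0.51 -0.58  1.94 -0.76  0.76  0.34] 0.0 0.0
[ 484. -360.  318.] [ 1.29  0.84 -0.54  1.47 -0.54  1.37  0.54] 0.0 0.0
[ 489. -351.  228.] [ 1.27  0.95 -0.53  1.53 -0.53  1.23  0.63] 0.0 0.0
[ 489. -351.  183.] [ 1.27  1.01 -0.52  1.54 -0.51  1.18  0.67] 0.0 0.0
-0.080 0.000 -0.219 0.000 0.000 0.000
-0.376 0.148 -0.537 -0.001 0.443 -0.146
```

Emit:
move_arm(rows="-0.03 0 -0.08 0 0 0 1;-0.08 0 -0.219 0 0 0 1;-0.14 0.03 -0.28 0 0.09 -0.03 1;-0.2 0.06 -0.35 0 0.18 -0.06 1;-0.26 0.09 -0.41 0 0.27 -0.09 1;-0.32 0.12 -0.48 0 0.36 -0.12 1;-0.376 0.148 -0.537 -0.001 0.443 -0.146 1;-0.376 0.148 -0.537 -0.001 0.443 -0.146 1;-0.376 0.148 -0.537 -0.001 0.443 -0.146 1")

```text
clock: 4.2
eef_pos: [620.9, 82.9, 325.9]
tool_rot: [3.139, -0.345, 0.608]
force: [-1.8, -1.0, -2.4]
width: 14.0
gripper_force: 60.1
```

```bash
cat >> go.py <<'E'
import pickle
pot=np.array([477,-373,0])
def load(n): a,u=pickle.load(open(n+".pkl","rb")); return a,R.from_quat(u)
def P(n,off,z,psi=60,el=78):
    a,U=load(n);d=np.array([np.cos(psi*D),np.sin(psi*D),0]);return tcp(pot+d*off+[0,0,z],psi*D,el*D,a,U)
def pose(s): return s["eef_pos"],R.from_euler("xyz",s["tool_rot"])
E
python3 - <<'E'
from go import *
s=log();x,r=pose(s);print(x.round(1),s["qpos"].round(2),s["width"],s["qd"].round(2))
xf,rf=P("turner",-5,150)
print(to(xf,rf,s)); 
xm=x+(xf-x)*.5;rv=(r.inv()*rf).as_rotvec();print(to(xm,r*R.from_rotvec(rv*.5),s))
E
```

```text
[620.9  82.9 325.9] [ 0.05  0.4  -0.2   1.78 -0.13  0.67 -1.  ] 13.993222625139886 [-0.08  0.1   0.01 -0.14  0.07  0.17 -0.15]
-1.156 0.952 -0.383 0.179 0.418 -0.222
-0.578 0.476 -0.191 0.089 0.209 -0.111
```

Emit:
move_arm(rows="-0.05 0.04 -0.02 0.01 0.02 -0.01 1;-0.14 0.12 -0.05 0.02 0.05 -0.03 1;-0.24 0.2 -0.08 0.04 0.09 -0.05 1;-0.34 0.28 -0.11 0.055 0.13 -0.07 1;-0.44 0.36 -0.145 0.07 0.17 -0.09 1;-0.54 0.44 -0.18 0.085 0.21 -0.11 1;-0.64 0.525 -0.21 0.1 0.25 -0.13 1;-0.74 0.61 -0.245 0.12 0.29 -0.15 1;-0.83 0.685 -0.275 0.14 0.33 -0.17 1;-0.91 0.75 -0.3 0.155 0.37 -0.19 1;-0.98 0.81 -0.325 0.179 0.418 -0.222 1;-0.98 0.81 -0.325 0.179 0.418 -0.222 1")

```text
clock: 5.2
eef_pos: [508.5, -302.2, 308.6]
tool_rot: [-3.128, -1.015, 1.026]
force: [-1.3, -2.6, -2.8]
width: 14.0
gripper_force: 60.1
```

```bash
python3 - <<'E'
from go import *
s=log();x,r=pose(s);print(x.round(1),s["qpos"].round(2),s["width"].round(1),s["qd"].round(2))
print(to(*P("turner",-5,150),s));print(to(*P("turner",0,130),s));
for n in("scene","top"):
    im,c,_=grab(n)
    a,U=load("turner");e=x+r.apply(a);h=e+(r*U).apply([230,0,0]);print(n,"end",e.round(0),proj(c,e).round(0),"tip",h.round(0),proj(c,h).round(0))
    p=proj(c,e).astype(int); y0,x0=max(0,p[1]-130),max(0,p[0]-130); cv2.imwrite(f"pics/p_{n}.png",cv2.resize(im[y0:y0+200,x0:x0+260],(520,400))[:,:,::-1]);print(x0,y0)
a=cv2.imread("pics/p_scene.png");b=cv2.imread("pics/p_top.png");cv2.imwrite("pics/p.png",cv2.resize(np.vstack([a,b]),(390,600)))
E
```

```text
Traceback (most recent call last):
AttributeError: 'float' object has no attribute 'round'
```

```bash
python3 - <<'E'
from go import *
s=log();x,r=pose(s);print(x.round(1),s["qpos"].round(2),s["width"],s["qd"].round(2))
print(to(*P("turner",-5,150),s));print(to(*P("turner",0,130),s));
for n in("scene","top"):
    im,c,_=grab(n)
    a,U=load("turner");e=x+r.apply(a);h=e+(r*U).apply([230,0,0]);print(n,"end",e.round(0),proj(c,e).round(0),"tip",h.round(0),proj(c,h).round(0))
    p=proj(c,e).astype(int); y0,x0=max(0,p[1]-130),max(0,p[0]-130); cv2.imwrite(f"pics/p_{n}.png",cv2.resize(im[y0:y0+200,x0:x0+260],(520,400))[:,:,::-1]);print(x0,y0)
a=cv2.imread("pics/p_scene.png");b=cv2.imread("pics/p_top.png");cv2.imwrite("pics/p.png",cv2.resize(np.vstack([a,b]),(390,600)))
E
```

```text
[ 508.5 -302.2  308.6] [ 1.33  0.85 -0.72  1.57 -0.51  1.18  0.47] 14.018499589846785 [-0.02 -0.07 -0.01  0.01  0.01  0.04 -0.07]
-0.084 0.028 -0.192 0.002 -0.003 -0.008
-0.132 0.028 -0.143 0.002 -0.003 -0.008
scene end [ 498. -318.  141.] [183. 215.] tip [ 523. -279.  366.] [180. 146.]
53 84
top end [ 498. -318.  141.] [451. 234.] tip [ 523. -279.  366.] [464. 221.]
321 104
```

View pics/p.png

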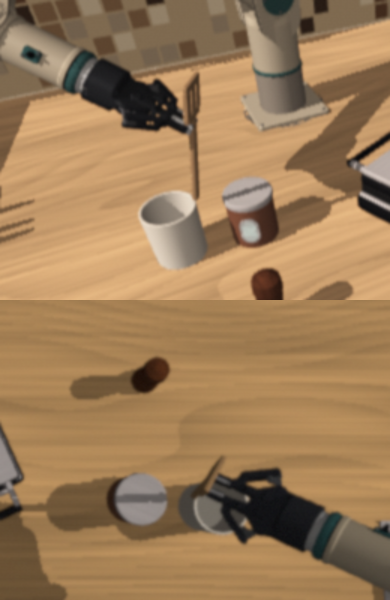

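The scene view (upper half) shows the turner upright in the grip, with its end at scene pixel (183,214) against a predicted (183,215). The next step is to move over the pot and lower it.

```bash
python3 - <<'E'
from go import *
s=log()
for o,z in((0,100),(3,60),(3,16)): print(to(*P("turner",o,z),s))
E
```

```text
-0.247 0.034 -0.105 -0.002 -0.003 -0.004
-0.355 0.035 -0.026 -0.002 -0.003 -0.004
-0.480 0.035 0.051 -0.002 -0.003 -0.004
```

Emit:
move_arm(rows="-0.045 0.017 -0.09 0 0 -0.004 1;-0.09 0.034 -0.19 0 0 -0.004 1;-0.09 0.034 -0.19 0 0 -0.004 1;-0.17 0.034 -0.15 0 0 -0.004 1;-0.247 0.034 -0.105 -0.002 -0.003 -0.004 1;-0.247 0.034 -0.105 -0.002 -0.003 -0.004 1;-0.3 0.035 -0.065 -0.002 -0.003 -0.004 1;-0.355 0.035 -0.026 -0.002 -0.003 -0.004 1;-0.41 0.035 0.01 -0.002 -0.003 -0.004 1;-0.45 0.035 0.035 -0.002 -0.003 -0.004 1;-0.48 0.035 0.051 -0.002 -0.003 -0.004 1;-0.48 0.035 0.051 -0.002 -0.003 -0.004 1")

```text
clock: 6.3
eef_pos: [489.4, -348.5, 186.7]
tool_rot: [3.129, -1.009, 1.065]
force: [0.1, 0.7, -1.0]
width: 14.1
gripper_force: 60.1
```

```bash
python3 - <<'E'
from go import *
s=log();x,r=pose(s);a,U=load("turner");e=x+r.apply(a);print(e.round(1),(r*U).apply([1,0,0]).round(3),s["force"].round(1),s["qpos"].round(2),s["width"])
E
```

```text
[ 480.5 -366.4   19.1] [0.099 0.184 0.978] [ 0.1  0.7 -1. ] [ 1.35  1.03 -0.66  1.53 -0.42  1.13  0.6 ] 14.149785393080172
```

Emit:
move_arm(rows="-0.01 0 0.005 0 0 0 1;-0.022 0 0.013 0 0 0 1;-0.022 0 0.013 0 0 0 1;-0.022 0 0.013 0 0 0 0;-0.022 0 0.013 0 0 0 0;-0.022 0 0.013 0 0 0 0;-0.022 0 0.013 0 0 0 0;-0.06 0 -0.05 0 0 0 0;-0.12 0 -0.15 0 0 0 0;-0.18 0 -0.25 0 0 0 0;-0.18 0 -0.3 0 0 0 0;-0.16 0 -0.35 0 0 0 0")

```text
clock: 7.3
eef_pos: [430.6, -451.1, 201.6]
tool_rot: [3.129, -1.007, 1.06]
force: [0.0, -0.7, -0.4]
width: 42.9
gripper_force: 0.0
```

```bash
python3 - <<'E'
from go import *
s=log();x,r=pose(s);print(x.round(1),s["qpos"].round(2),s["width"],s["force"].round(1))
for n,b in(("scene",(90,110,290,270)),("top",(370,150,530,290))):
    im,c,_=grab(n); cv2.imwrite(f"pics/q_{n}.png",cv2.resize(im[b[1]:b[3],b[0]:b[2]],(500,400))[:,:,::-1])
a=cv2.imread("pics/q_scene.png");b=cv2.imread("pics/q_top.png");cv2.imwrite("pics/q.png",cv2.resize(np.vstack([a,b]),(375,600)))
E
```

```text
[ 430.6 -451.1  201.6] [ 1.43  1.07 -0.62  1.31 -0.35  1.38  0.6 ] 42.942061495681244 [ 0.  -0.7 -0.4]
```

View pics/q.png

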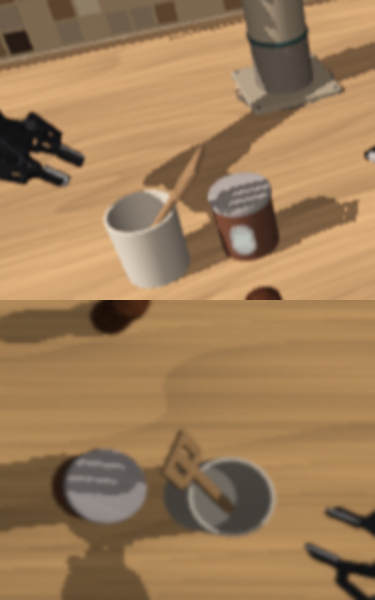

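The pictures show the turner standing in the pot, leaning toward azimuth ~40°, with the pot and canister undisturbed. Now the spoon.

```bash
python3 - <<'E'
from go import *
s=log();x,r=pose(s)
im,c,_=grab("top");print("pot rim px",proj(c,[477,-373,120]).round(1),proj(c,[477,-373,7]).round(1))
rf=Ru(13.3*D,0)*F(20*D,0);xf=np.array([576.5,256.3,200])
rv=(r.inv()*rf).as_rotvec()
W=[(np.array([425,-440,300]),.05),(np.array([460,-300,360]),.3),(np.array([500,-120,360]),.6)]
plan([(w,r*R.from_rotvec(rv*f)) for w,f in W]+[(xf,rf)],s)
for w,f in W: print(to(w,r*R.from_rotvec(rv*f),s))
E
```

```text
pot rim px [468.6 241.7] [455.9 241.7]
[ 425 -440  300] [ 1.42  0.9  -0.62  1.35 -0.38  1.43  0.47] 0.0 0.0
[ 460 -300  360] [ 1.22  0.52 -0.56  1.66 -0.37  1.16  0.1 ] 0.0 0.0
[ 500 -120  360] [ 0.68  0.34 -0.47  1.77 -0.09  1.04 -0.75] 0.0 0.0
[576. 256. 200.] [-0.34  0.84 -0.19  1.28  0.07  1.37 -1.86] 0.0 0.0
0.279 -0.036 -0.153 -0.009 -0.041 0.027
0.697 -0.165 0.130 -0.052 -0.244 0.160
1.013 -0.348 0.624 -0.104 -0.489 0.320
```

Emit:
move_arm(rows="0.14 -0.02 -0.08 0 -0.02 0.01 0;0.279 -0.036 -0.153 -0.009 -0.041 0.027 0;0.38 -0.07 -0.08 -0.02 -0.09 0.06 0;0.48 -0.1 -0.01 -0.03 -0.14 0.09 0;0.59 -0.13 0.06 -0.04 -0.19 0.13 0;0.697 -0.165 0.13 -0.052 -0.244 0.16 0;0.76 -0.2 0.23 -0.06 -0.29 0.19 0;0.82 -0.235 0.33 -0.07 -0.34 0.22 0;0.88 -0.27 0.42 -0.08 -0.39 0.25 0;0.94 -0.3 0.51 -0.09 -0.43 0.28 0;0.99 -0.345 0.61 -0.104 -0.489 0.32 0;0.99 -0.345 0.61 -0.104 -0.489 0.32 0")

```text
clock: 8.45
eef_pos: [497.8, -112.9, 357.1]
tool_rot: [-2.999, -0.189, 0.546]
force: [1.0, 0.9, -0.2]
width: 42.7
gripper_force: 0.0
```

```bash
python3 - <<'E'
from go import *
s=log();x,r=pose(s);print(x.round(1),s["qpos"].round(2),s["clock"])
rf=Ru(13.3*D,0)*F(20*D,0);xf=np.array([576.5,256.3,190])
rv=(r.inv()*rf).as_rotvec()
for f in(.5,.75,1): print(to(x+(xf-x)*f,r*R.from_rotvec(rv*min(1,f*1)),s))
E
```

```text
[ 497.8 -112.9  357.1] [ 0.64  0.34 -0.43  1.77 -0.11  1.04 -0.73] 8.45
0.372 -0.403 0.416 -0.036 -0.162 0.113
0.558 -0.604 0.624 -0.054 -0.243 0.169
0.743 -0.806 0.832 -0.072 -0.324 0.225
```

Emit:
move_arm(rows="0.05 -0.05 0.05 0 -0.02 0.01 0;0.12 -0.13 0.13 -0.01 -0.05 0.03 0;0.2 -0.22 0.22 -0.02 -0.09 0.06 0;0.29 -0.31 0.32 -0.03 -0.13 0.09 0;0.372 -0.403 0.416 -0.036 -0.162 0.113 0;0.46 -0.5 0.52 -0.045 -0.2 0.14 0;0.55 -0.6 0.62 -0.054 -0.243 0.169 0;0.63 -0.68 0.7 -0.06 -0.27 0.19 0;0.7 -0.76 0.78 -0.07 -0.3 0.21 0;0.743 -0.806 0.832 -0.072 -0.324 0.225 0;0.743 -0.806 0.832 -0.072 -0.324 0.225 0;0.743 -0.806 0.832 -0.072 -0.324 0.225 0")

```text
clock: 9.45
eef_pos: [577.0, 249.8, 184.2]
tool_rot: [-3.139, 0.355, 0.228]
force: [-0.8, -0.6, 0.2]
width: 42.3
gripper_force: 0.0
```

```bash
python3 - <<'E'
from go import *
im,c,s=grab("wrist");x,r=pose(s);print(x.round(1),s["qpos"].round(2),s["clock"],s["qd"].round(2))
h=cv2.cvtColor(im,cv2.COLOR_RGB2HSV);m=((h[...,0]>5)&(h[...,0]<28)&(h[...,1]>75)&(h[...,2]>60)).astype(np.uint8)
# handle centre-line: at stations along predicted axis, find mask extent across
e=np.array([413,217.6,121]);u=np.array([np.cos(13.3*D),np.sin(13.3*D),0]);v=np.array([-u[1],u[0],0])
for t in(150,160,170,175,180,229):
    hit=[w for w in np.arange(-45,46,1) if (lambda p:0<=p[0]<640 and 0<=p[1]<400 and m[int(p[1]),int(p[0])])(proj(c,e+u*t+v*w))]
    print(t,proj(c,e+u*t).round(0),(min(hit),max(hit),len(hit),np.median(hit)) if hit else None)
rf=Ru(13.3*D,0)*F(20*D,0)
for z in(155,136.5): print(to([576.5,256.3,z],rf,s))
cv2.imwrite("pics/w2.png",im[:,:,::-1])
E
```

```text
[577.  249.8 184.2] [-0.29  0.86 -0.26  1.29  0.11  1.35 -1.88] 9.45 [ 0.07 -0.08  0.05  0.04  0.03  0.02  0.02]
150 [310. 220.] (np.int64(-8), np.int64(6), 15, np.float64(-1.0))
160 [310. 207.] (np.int64(-8), np.int64(6), 15, np.float64(-1.0))
170 [309. 192.] (np.int64(-13), np.int64(10), 24, np.float64(-1.5))
175 [309. 184.] (np.int64(-14), np.int64(11), 26, np.float64(-1.5))
180 [309. 177.] (np.int64(-14), np.int64(11), 26, np.float64(-1.5))
229 [306.  83.] (np.int64(-32), np.int64(30), 63, np.float64(-1.0))
0.037 -0.021 0.090 -0.002 0.004 -0.003
0.058 -0.021 0.148 -0.002 0.004 -0.003
```

```bash
python3 - <<'E'
from go import *
s=log();print(s["eef_pos"].round(1),s["qd"].round(2))
rf=Ru(13.3*D,0)*F(20*D,0)
for z in(155,136.5): print(to([565,252.5,z],rf,s))
E
```

```text
[578.1 246.1 186. ] [ 0.06 -0.06  0.04  0.01  0.02  0.01  0.  ]
0.000 -0.031 0.110 -0.001 0.002 -0.005
0.022 -0.031 0.168 -0.001 0.002 -0.005
```

Emit:
move_arm(rows="0 -0.015 0.05 0 0 0 0;0 -0.031 0.11 0 0 -0.005 0;0 -0.031 0.11 0 0 -0.005 0;0 -0.031 0.11 0 0 -0.005 0;0 -0.031 0.11 0 0 -0.005 0")

```text
clock: 9.92
eef_pos: [568.5, 248.6, 158.8]
tool_rot: [3.142, 0.346, 0.224]
force: [1.9, -0.6, 0.1]
width: 42.5
gripper_force: 0.0
```

```bash
python3 - <<'E'
from go import *
s=log();print(s["eef_pos"].round(1),s["qd"].round(2))
rf=Ru(13.3*D,0)*F(20*D,0)
for z in(136.5,): print(to([565,252.5,z],rf,s))
E
```

```text
[568.5 248.6 158.8] [-0.   -0.   -0.   -0.02 -0.   -0.   -0.  ]
0.017 -0.015 0.073 -0.002 -0.002 -0.005
```

Emit:
move_arm(rows="0.01 -0.015 0.035 0 0 -0.005 0;0.017 -0.015 0.073 -0.002 -0.002 -0.005 0;0.017 -0.015 0.073 -0.002 -0.002 -0.005 0;0.017 -0.015 0.073 -0.002 -0.002 -0.005 0;0.017 -0.015 0.073 -0.002 -0.002 -0.005 1;0.017 -0.015 0.073 -0.002 -0.002 -0.005 1;0.017 -0.015 0.073 -0.002 -0.002 -0.005 1;0.017 -0.015 0.073 -0.002 -0.002 -0.005 1;0.017 -0.015 0.073 -0.002 -0.002 -0.005 1")

```text
clock: 10.67
eef_pos: [564.1, 253.8, 135.7]
tool_rot: [-3.141, 0.351, 0.234]
force: [-0.3, -0.1, 5.5]
width: 14.4
gripper_force: 61.7
```

```bash
cat >> go.py <<'E'
def PL(n,off,lat,z,psi=60,el=85):
    x,r=P(n,off,z,psi,el); return x+lat*np.array([-np.sin(psi*D),np.cos(psi*D),0]),r
E
python3 - <<'E'
from go import *
s=log();a,U=hold(s,[413.2,216.6,121],13.3*D);print(a.round(1),s["eef_pos"].round(1),s["force"].round(1))
pickle.dump((a,U.as_quat()),open("spoon.pkl","wb"))
x0,r0=pose(s)
w1=x0+[0,0,70];w2=x0+[-10,-100,200]
R2=Ru(30*D,40*D)*U.inv()
xf,rf=PL("spoon",-8,20,155)
plan([(w1,r0),(w2,R2),((w2+xf)/2,Ru(45*D,65*D)*U.inv()),(xf,rf),PL("spoon",-8,20,18)],s)
print(to(w1,r0,s));print(to(w2,R2,s))
E
```

```text
[-140.9    0.    67.3] [564.1 253.8 135.7] [-0.3 -0.1  5.5]
[564. 254. 206.] [-0.31  0.83 -0.26  1.32  0.11  1.36 -1.9 ] 0.0 0.0
[554. 154. 336.] [ 0.05  0.31 -0.4   1.91  0.06  0.61 -1.4 ] 0.0 0.0
[ 505. -109.  323.] [ 1.35  0.56 -1.07  2.11 -0.52  0.52  0.07] 0.1 0.0
[ 455. -371.  311.] [ 1.54  1.04 -0.97  1.47 -0.29  1.31  0.33] 0.0 0.0
[ 455. -371.  174.] [ 1.51  1.22 -0.9   1.5  -0.2   1.18  0.45] 0.0 0.0
-0.080 -0.000 -0.219 0.000 0.000 0.000
-0.332 0.316 -0.588 -0.001 0.441 -0.189
```

Emit:
move_arm(rows="-0.03 0 -0.08 0 0 0 1;-0.08 0 -0.219 0 0 0 1;-0.12 0.05 -0.28 0 0.07 -0.03 1;-0.16 0.1 -0.34 0 0.14 -0.06 1;-0.2 0.15 -0.4 0 0.21 -0.09 1;-0.24 0.2 -0.46 0 0.28 -0.12 1;-0.28 0.26 -0.52 0 0.35 -0.15 1;-0.332 0.316 -0.588 -0.001 0.441 -0.189 1;-0.332 0.316 -0.588 -0.001 0.441 -0.189 1;-0.332 0.316 -0.588 -0.001 0.441 -0.189 1;-0.332 0.316 -0.588 -0.001 0.441 -0.189 1")

```text
clock: 11.58
eef_pos: [553.7, 153.3, 334.9]
tool_rot: [3.141, -0.345, 0.524]
force: [0.1, 0.7, -0.3]
width: 14.0
gripper_force: 60.0
```

```bash
python3 - <<'E'
from go import *
s=log();x,r=pose(s);print(x.round(1),s["qpos"].round(2),s["width"],s["qd"].round(2))
xf,rf=PL("spoon",-8,20,155);rf2=Ru(60*D,60*D)*load("spoon")[1].inv()
# intermediate above, arriving clear of the standing turner
w=np.array([470,-180,350.])
rv=(r.inv()*rf2).as_rotvec()
for f in(.5,1): print(to(x+(w-x)*f,r*R.from_rotvec(rv*f),s))
plan([(w,rf2),(xf+[0,0,20],rf),(xf,rf)],s)
E
```

```text
[553.7 153.3 334.9] [ 0.05  0.31 -0.42  1.91  0.1   0.61 -1.45] 13.970734050525492 [-0.03  0.04 -0.   -0.04  0.    0.   -0.  ]
-0.367 0.411 -0.158 0.083 0.109 -0.146
-0.733 0.823 -0.317 0.167 0.218 -0.292
[ 470. -180.  350.] [ 1.36  0.56 -0.96  1.86 -0.3   0.96  0.13] 0.0 0.0
[ 455. -371.  331.] [ 1.53  1.01 -0.96  1.46 -0.32  1.34  0.33] 0.0 0.0
[ 455. -371.  311.] [ 1.53  1.03 -0.95  1.47 -0.31  1.32  0.35] 0.0 0.0
```

Emit:
move_arm(rows="-0.04 0.05 -0.02 0.01 0.01 -0.02 1;-0.1 0.12 -0.05 0.025 0.03 -0.04 1;-0.17 0.19 -0.09 0.04 0.05 -0.07 1;-0.25 0.28 -0.13 0.06 0.075 -0.1 1;-0.33 0.37 -0.17 0.08 0.1 -0.13 1;-0.4 0.46 -0.21 0.09 0.12 -0.16 1;-0.48 0.55 -0.25 0.11 0.145 -0.19 1;-0.56 0.64 -0.29 0.13 0.17 -0.22 1;-0.64 0.73 -0.34 0.15 0.195 -0.26 1;-0.71 0.823 -0.38 0.167 0.218 -0.292 1;-0.71 0.823 -0.38 0.167 0.218 -0.292 1;-0.71 0.823 -0.38 0.167 0.218 -0.292 1")

```text
clock: 12.58
eef_pos: [471.8, -188.8, 368.1]
tool_rot: [3.141, -0.698, 1.039]
force: [1.3, 0.3, -0.3]
width: 14.1
gripper_force: 60.1
```

```bash
python3 - <<'E'
from go import *
s=log();x,r=pose(s);print(x.round(1),s["qpos"].round(2),s["width"],s["qd"].round(2))
for z in(190,150): print(to(*PL("spoon",-8,20,z),s))
E
```

```text
[ 471.8 -188.8  368.1] [ 1.34  0.52 -0.9   1.81 -0.35  1.01  0.18] 14.083958391075868 [-0.07 -0.05 -0.08  0.09 -0.06 -0.04 -0.03]
-0.470 0.259 -0.298 0.005 0.277 -0.004
-0.555 0.259 -0.196 0.005 0.277 -0.004
```

Emit:
move_arm(rows="-0.1 0.05 -0.06 0 0.06 0 1;-0.2 0.11 -0.13 0 0.12 0 1;-0.31 0.17 -0.2 0 0.18 0 1;-0.4 0.22 -0.26 0 0.24 0 1;-0.47 0.259 -0.298 0.005 0.277 -0.004 1;-0.47 0.259 -0.298 0.005 0.277 -0.004 1;-0.51 0.259 -0.25 0.005 0.277 -0.004 1;-0.555 0.259 -0.196 0.005 0.277 -0.004 1;-0.555 0.259 -0.196 0.005 0.277 -0.004 1;-0.555 0.259 -0.196 0.005 0.277 -0.004 1")

```text
clock: 13.42
eef_pos: [456.8, -359.5, 307.8]
tool_rot: [-3.14, -1.133, 1.063]
force: [-1.0, 0.4, -0.2]
width: 13.9
gripper_force: 60.1
```

```bash
python3 - <<'E'
from go import *
s=log();x,r=pose(s);a,U=load("spoon");print((x+r.apply(a)).round(1),s["qpos"].round(2),s["width"],s["qd"].round(2))
for z in(120,60,18): print(to(*PL("spoon",-8,20,z),s))
for n,b in(("scene",(90,110,290,270)),("top",(370,150,530,290))):
    im,c,_=grab(n); cv2.imwrite(f"pics/r_{n}.png",cv2.resize(im[b[1]:b[3],b[0]:b[2]],(500,400))[:,:,::-1])
a=cv2.imread("pics/r_scene.png");b=cv2.imread("pics/r_top.png");cv2.imwrite("pics/r.png",cv2.resize(np.vstack([a,b]),(375,600)))
E
```

```text
[ 457.3 -358.4  151.7] [ 1.51  1.   -0.89  1.47 -0.37  1.32  0.43] 13.917724155652317 [ 0.01 -0.04 -0.03 -0.02 -0.02  0.01 -0.  ]
-0.111 0.013 0.012 -0.010 -0.000 0.003
-0.292 0.013 0.097 -0.010 -0.000 0.003
-0.419 0.013 0.156 -0.010 -0.000 0.003
```

View pics/r.png

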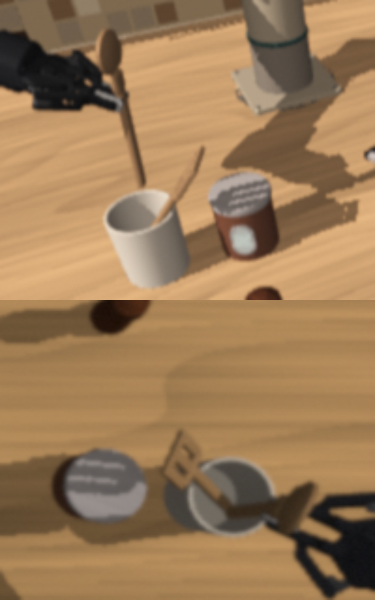

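The spoon hangs upright over the pot mouth's near-left side, and the turner is leaning away from it. Lower and release.

Emit:
move_arm(rows="-0.05 0.013 0.006 -0.005 0 0 1;-0.111 0.013 0.012 -0.01 0 0.003 1;-0.17 0.013 0.04 -0.01 0 0.003 1;-0.23 0.013 0.07 -0.01 0 0.003 1;-0.292 0.013 0.097 -0.01 0 0.003 1;-0.35 0.013 0.125 -0.01 0 0.003 1;-0.4 0.013 0.147 -0.01 0 0.003 1;-0.419 0.013 0.156 -0.01 0 0.003 1;-0.419 0.013 0.156 -0.01 0 0.003 1;-0.419 0.013 0.156 -0.01 0 0.003 1")

```text
clock: 14.35
eef_pos: [454.4, -373.5, 174.8]
tool_rot: [3.133, -1.133, 1.052]
force: [-0.3, -0.1, -0.2]
width: 14.1
gripper_force: 60.1
```

```bash
python3 - <<'E'
from go import *
s=log();x,r=pose(s);a,U=load("spoon");print((x+r.apply(a)).round(1),s["force"].round(1),s["width"],s["qd"].round(2))
f=R.from_rotvec([0,0,0]);d=np.array([-np.cos(60*D),-np.sin(60*D),0])
print(to(x+[0,0,-4],r,s));
for k in(25,60,110): print(to(x+[0,0,-4]+d*k,r,s))
print(to(x+d*130+[0,0,60],r,s))
E
```

```text
[ 455.4 -372.8   18.7] [-0.3 -0.1 -0.2] 14.073065546575373 [-0.   -0.03 -0.02 -0.01 -0.    0.   -0.  ]
-0.012 -0.000 0.006 0.000 0.000 0.000
-0.047 0.000 -0.070 0.000 0.000 0.000
-0.097 0.001 -0.175 0.000 0.000 0.000
-0.168 0.001 -0.326 0.000 0.000 0.000
-0.003 0.002 -0.477 0.000 0.000 0.000
```

Emit:
move_arm(rows="-0.012 0 0.006 0 0 0 1;-0.02 0 0.01 0 0 0 1;-0.02 0 0.01 0 0 0 0;-0.02 0 0.01 0 0 0 0;-0.02 0 0.01 0 0 0 0;-0.02 0 0.01 0 0 0 0;-0.05 0 -0.07 0 0 0 0;-0.1 0 -0.17 0 0 0 0;-0.14 0 -0.25 0 0 0 0;-0.168 0 -0.326 0 0 0 0;-0.1 0 -0.4 0 0 0 0;-0.003 0 -0.477 0 0 0 0")

```text
clock: 15.35
eef_pos: [386.5, -486.9, 232.0]
tool_rot: [-3.138, -1.133, 1.038]
force: [-0.0, -1.3, 0.4]
width: 42.4
gripper_force: 0.0
```

```bash
python3 - <<'E'
from go import *
s=log();x,r=pose(s);print(x.round(1),s["qpos"].round(2),s["width"],s["force"].round(1))
for n,b in(("scene",(90,110,290,270)),("top",(370,150,530,290))):
    im,c,_=grab(n); cv2.imwrite(f"pics/t_{n}.png",cv2.resize(im[b[1]:b[3],b[0]:b[2]],(500,400))[:,:,::-1])
a=cv2.imread("pics/t_scene.png");b=cv2.imread("pics/t_top.png");cv2.imwrite("pics/t.png",cv2.resize(np.vstack([a,b]),(375,600)))
E
```

```text
[ 386.5 -486.9  232. ] [ 1.56  1.17 -0.8   1.19 -0.27  1.54  0.5 ] 42.42356240404105 [-0.  -1.3  0.4]
```

View pics/t.png

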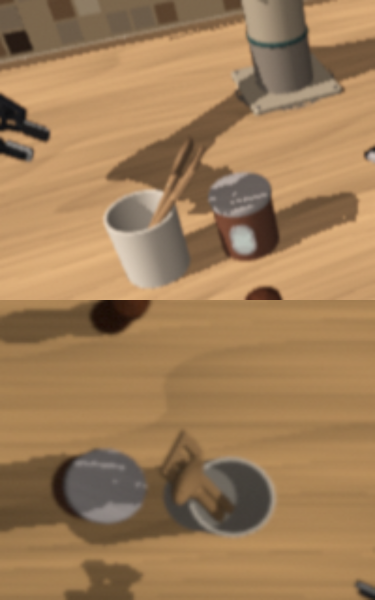

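Both utensils stand in the pot, handles down, leaning on the far wall. Next I'll plan the lid stroke.

```bash
cat > lid.py <<'E'
from go import *
BAR=np.array([428.,113.,93.]);YAW=23.6*D;HZ=78
def lidpose(th,tilt,bar=None,yaw=None):
    bar=BAR if bar is None else bar;yaw=YAW if yaw is None else yaw
    gx=np.array([np.cos(yaw),np.sin(yaw),0]);hinge=bar+288*gx;hinge[2]=bar[2]-15
    b0=np.arctan2(15,288);p=hinge+np.hypot(288,15)*(-np.cos(th+b0)*gx+np.sin(th+b0)*np.array([0,0,1]))
    # tool: x along azimuth yaw+90, y along gx, z down; tilted by tilt (fingers toward +gx) then turned with the lid
    r=R.from_euler("z",yaw+np.pi/2)*R.from_euler("x",np.pi)
    return p,r*R.from_rotvec([-(tilt-th),0,0]),gx
E
python3 - <<'E'
from lid import *
s=log()
print((lidpose(0,20*D)[1].as_matrix()[:,2]).round(2),lidpose(0,0)[1].as_matrix().round(2).tolist())
for t0 in(0,10,20):
    print("tilt",t0);q=np.array([-.2,.4,0,2.1,0,.7,.1])
    for th in(0,10,20,30,40,50):
        p,r,_=lidpose(th*D,t0*D);q,e,a=ik(p,r,q);print(th,p.round(0),q.round(2),round(e,1),round(a,1))
E
```

```text
[ 0.31  0.14 -0.94] [[-0.4, 0.92, 0.0], [0.92, 0.4, 0.0], [0.0, 0.0, -1.0]]
tilt 0
0 [428. 113.  93.] [-0.3   0.63 -0.01  2.21  0.02  0.3   0.09] 0.0 0.0
10 [434. 116. 143.] [-0.33  0.6   0.01  2.02  0.03  0.7   0.06] 0.0 0.0
20 [449. 122. 191.] [-0.35  0.62  0.01  1.81  0.04  1.06  0.05] 0.0 0.0
30 [470. 131. 235.] [-0.37  0.69  0.02  1.57  0.04  1.4   0.04] 0.0 0.0
40 [499. 144. 275.] [-0.38  0.8   0.02  1.32  0.05  1.72  0.05] 0.0 0.0
50 [533. 159. 308.] [-0.46  0.88  0.18  1.12  0.    1.92  0.13] 9.9 5.3
tilt 10
0 [428. 113.  93.] [-0.54  0.63  0.37  2.29 -1.04  0.29  1.18] 5.4 3.9
10 [434. 116. 143.] [-0.77  0.62  0.68  2.16 -0.71  0.59  0.85] 0.0 0.0
20 [449. 122. 191.] [-0.85  0.66  0.81  1.94 -0.5   0.95  0.64] 0.0 0.0
30 [470. 131. 235.] [-0.83  0.73  0.83  1.7  -0.4   1.28  0.54] 0.0 0.0
40 [499. 144. 275.] [-0.78  0.82  0.81  1.44 -0.34  1.6   0.49] 0.0 0.0
50 [533. 159. 308.] [-0.7   0.94  0.79  1.14 -0.31  1.91  0.46] 0.0 0.0
tilt 20
0 [428. 113.  93.] [-0.47  0.6   0.31  2.29 -1.04  0.29  1.21] 17.2 12.4
10 [434. 116. 143.] [-0.59  0.52  0.43  2.31 -0.96  0.3   1.1 ] 0.0 0.0
20 [449. 122. 191.] [-0.82  0.56  0.74  2.08 -0.58  0.71  0.71] 0.0 0.0
30 [470. 131. 235.] [-0.85  0.62  0.81  1.84 -0.43  1.07  0.56] 0.0 0.0
40 [499. 144. 275.] [-0.8   0.71  0.8   1.57 -0.36  1.4   0.49] 0.0 0.0
50 [533. 159. 308.] [-0.73  0.83  0.78  1.28 -0.33  1.72  0.44] 0.0 0.0
```

```bash
python3 - <<'E'
from lid import *
s=log();x,r=pose(s);print(s["qd"].round(2))
p,rf,gx=lidpose(0,-5*D);xf=p+[0,0,150]
rv=(r.inv()*rf).as_rotvec();print(np.degrees(np.linalg.norm(rv)))
W=[(np.array([385,-470,320]),.08),(np.array([420,-330,360]),.3),(np.array([450,-170,350]),.6)]
plan([(w,r*R.from_rotvec(rv*f)) for w,f in W]+[(xf,rf)],s)
for w,f in W: print(to(w,r*R.from_rotvec(rv*f),s))
E
```

```text
[-0.02  0.04  0.03  0.07  0.05 -0.06  0.02]
84.05833744693359
[ 385 -470  320] [ 1.54  1.02 -0.82  1.22 -0.25  1.6   0.46] 0.0 0.0
[ 420 -330  360] [ 1.45  0.76 -0.9   1.51 -0.17  1.39  0.48] 0.0 0.0
[ 450 -170  350] [ 1.18  0.52 -0.94  1.76 -0.02  1.16  0.37] 0.0 0.0
[428. 113. 243.] [ 0.24  0.49 -0.8   2.01  0.43  0.92 -0.39] 0.0 0.0
0.258 -0.042 -0.072 0.031 -0.055 -0.040
0.578 -0.176 0.288 0.117 -0.205 -0.150
0.768 -0.360 0.763 0.235 -0.410 -0.301
```

Emit:
move_arm(rows="0.13 -0.02 -0.04 0.015 -0.03 -0.02 0;0.258 -0.042 -0.072 0.031 -0.055 -0.04 0;0.34 -0.075 0.02 0.05 -0.09 -0.065 0;0.42 -0.11 0.11 0.075 -0.13 -0.095 0;0.5 -0.14 0.2 0.095 -0.17 -0.12 0;0.578 -0.176 0.288 0.117 -0.205 -0.15 0;0.62 -0.21 0.4 0.14 -0.25 -0.18 0;0.66 -0.25 0.5 0.165 -0.29 -0.21 0;0.7 -0.29 0.6 0.19 -0.33 -0.24 0;0.735 -0.33 0.69 0.215 -0.37 -0.275 0;0.768 -0.36 0.763 0.235 -0.41 -0.301 0;0.768 -0.36 0.763 0.235 -0.41 -0.301 0")

```text
clock: 16.45
eef_pos: [449.4, -157.3, 348.7]
tool_rot: [3.05, -0.439, 1.686]
force: [-0.8, 1.9, -0.0]
width: 42.7
gripper_force: 0.0
```

```bash
python3 - <<'E'
from lid import *
s=log();x,r=pose(s);print(x.round(1),s["qpos"].round(2),s["clock"])
p,rf,gx=lidpose(0,-5*D);xf=p+[0,0,150]
rv=(r.inv()*rf).as_rotvec();print(np.degrees(np.linalg.norm(rv)))
for f in(.5,1):print(to(x+(xf-x)*f,r*R.from_rotvec(rv*f),s))
plan([(x+(xf-x)*f,r*R.from_rotvec(rv*f)) for f in (.5,1)]+[lidpose(t*D,-(5+.7*t)*D+t*D)[:2] for t in (0,10,20,30,40,50)],s)
E
```

```text
[ 449.4 -157.3  348.7] [ 1.17  0.52 -0.94  1.75 -0.03  1.15  0.39] 16.45
33.11982205409845
0.334 -0.016 0.351 0.076 -0.139 -0.094
0.668 -0.032 0.703 0.153 -0.278 -0.187
[439. -22. 296.] [ 0.79  0.42 -0.9   1.97  0.15  0.93  0.1 ] 0.0 0.0
[428. 113. 243.] [ 0.22  0.48 -0.77  2.01  0.42  0.91 -0.37] 0.0 0.0
[428. 113.  93.] [ 0.03  0.71 -0.52  2.14  0.67  0.56 -0.58] 0.0 0.0
[434. 116. 143.] [ 0.08  0.69 -0.62  1.99  0.51  0.85 -0.45] 0.0 0.0
[449. 122. 191.] [ 0.07  0.7  -0.65  1.82  0.42  1.13 -0.38] 0.0 0.0
[470. 131. 235.] [ 0.03  0.73 -0.65  1.62  0.37  1.39 -0.33] 0.0 0.0
[499. 144. 275.] [-0.03  0.8  -0.64  1.4   0.34  1.66 -0.31] 0.0 0.0
[533. 159. 308.] [-0.11  0.89 -0.59  1.14  0.33  1.92 -0.27] 0.0 0.0
```

Emit:
move_arm(rows="0.04 0 0.04 0.01 -0.02 -0.01 0;0.11 -0.005 0.12 0.025 -0.045 -0.03 0;0.2 -0.01 0.21 0.045 -0.08 -0.055 0;0.29 -0.014 0.3 0.065 -0.12 -0.08 0;0.38 -0.018 0.4 0.085 -0.155 -0.105 0;0.47 -0.022 0.5 0.105 -0.19 -0.13 0;0.56 -0.027 0.59 0.13 -0.23 -0.155 0;0.63 -0.03 0.66 0.145 -0.26 -0.175 0;0.668 -0.032 0.703 0.153 -0.278 -0.187 0.25;0.668 -0.032 0.703 0.153 -0.278 -0.187 0.25;0.668 -0.032 0.703 0.153 -0.278 -0.187 0.25;0.668 -0.032 0.703 0.153 -0.278 -0.187 0.25")

```text
clock: 17.45
eef_pos: [431.1, 102.8, 240.4]
tool_rot: [-3.05, -0.003, 1.965]
force: [0.8, -0.5, 0.6]
width: 31.9
gripper_force: 0.0
```

```bash
python3 - <<'E'
from lid import *
im,c,s=grab("wrist");x,r=pose(s);print(x.round(1),s["qpos"].round(2),s["qd"].round(2),s["width"])
cv2.imwrite("pics/bar.png",im[:,:,::-1])
m=im.max(2)<60
p,rf,gx=lidpose(0,-5*D);gy=np.array([-gx[1],gx[0],0])
for t in range(-100,101,20):
    ws=np.arange(-30,31,1.);h=[]
    for w in ws:
        q=proj(c,p+gy*t+gx*w)
        h.append(0<=q[0]<640 and 0<=q[1]<400 and bool(m[int(q[1]),int(q[0])]))
    h=np.array(h);print(t,proj(c,p+gy*t).round(0),"".join("#" if k else "." for k in h))
E
```

```text
[431.1 102.8 240.4] [ 0.24  0.48 -0.76  1.99  0.4   0.92 -0.36] [ 0.04 -0.    0.01  0.    0.   -0.   -0.  ] 31.947865181260983
-100 [340. 292.] ........................##################.....############..
-80 [340. 272.] ........................#################.....############...
-60 [340. 251.] .........................################.....######.........
-40 [340. 229.] ........................#################....................
-20 [340. 206.] ........................#################....................
0 [340. 183.] .......................##################....................
20 [340. 158.] ........................################.....................
40 [339. 133.] .......................#################.....................
60 [339. 106.] ......................#################......................
80 [339.  78.] .......................################......................
100 [339.  50.] ......................#################......................
```

View pics/bar.png

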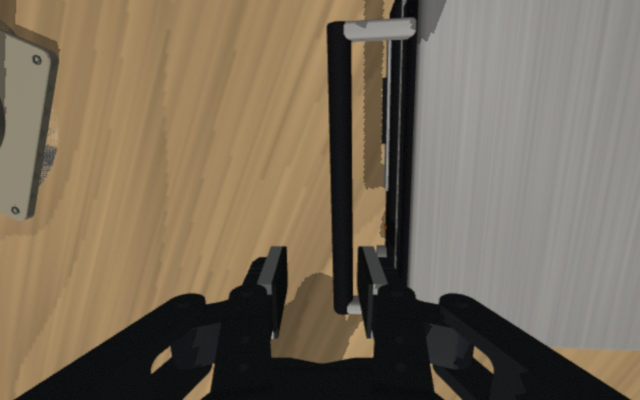

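The wrist picture shows the black bar from (340,22) to (345,312), about 18 mm wide when cast onto z=93, with the steel lid to its right. The bar sits 1.5 mm farther out and 0.7° rotated from my estimate, so I'm updating it and going down.

```bash
sed -i 's/^BAR=.*/BAR=np.array([429.2,114.2,93.]);YAW=24.2*D;HZ=78/' lid.py; python3 - <<'E'
from lid import *
s=log();p,rf,gx=lidpose(0,-5*D);print(s["eef_pos"].round(1))
for z in(70,): print(to(p+[0,0,z],rf,s))
E
```

```text
[431.3 102.1 240.4]
0.039 0.032 0.256 -0.002 -0.003 -0.019
```

Emit:
move_arm(rows="0.02 0.016 0.08 0 0 -0.01 0.25;0.039 0.032 0.16 0 0 -0.019 0.25;0.039 0.032 0.22 0 0 -0.019 0.25;0.039 0.032 0.256 0 0 -0.019 0.25;0.039 0.032 0.256 0 0 -0.019 0.25;0.039 0.032 0.256 0 0 -0.019 0.25;0.039 0.032 0.256 0 0 -0.019 0.25")

```text
clock: 18.08
eef_pos: [429.9, 114.8, 163.8]
tool_rot: [-3.053, -0.005, 1.993]
force: [1.2, -0.3, -0.4]
width: 32.3
gripper_force: 0.0
```

```bash
python3 - <<'E'
from lid import *
im,c,s=grab("wrist");x,r=pose(s);print(x.round(1),s["qd"].round(2))
m=im.max(2)<60
p,rf,gx=lidpose(0,-5*D);gy=np.array([-gx[1],gx[0],0])
for t in (-40,0,20,40,60,80,100):
    h=[]
    for w in np.arange(-30,31,1.):
        q=proj(c,p+gy*t+gx*w); h.append(0<=q[0]<640 and 0<=q[1]<400 and bool(m[int(q[1]),int(q[0])]))
    print(t,"".join("#" if k else "." for k in h))
print(to(p+[0,0,-1],rf,s))
E
```

```text
[429.9 114.8 163.8] [-0.01 -0.01 -0.   -0.    0.   -0.   -0.  ]
-40 ##....................#################.........#########....
0 ......................#################......................
20 .....................##################......................
40 ......................#################......................
60 ......................################.......................
80 .....................##################......................
100 .....................##################......................
-0.002 0.018 0.239 -0.001 -0.003 0.000
```

Emit:
move_arm(rows="0 0.006 0.08 0 0 0 0.25;0 0.012 0.16 0 0 0 0.25;0 0.016 0.21 0 0 0 0.25;-0.002 0.018 0.239 0 0 0 0.25;-0.002 0.018 0.239 0 0 0 0.25;-0.002 0.018 0.239 0 0 0 0.25;-0.002 0.018 0.239 0 0 0 1;-0.002 0.018 0.239 0 0 0 1;-0.002 0.018 0.239 0 0 0 1;-0.002 0.018 0.239 0 0 0 1;-0.002 0.018 0.239 0 0 0 1;-0.002 0.018 0.239 0 0 0 1")

```text
clock: 19.13
eef_pos: [428.4, 114.9, 92.4]
tool_rot: [-3.052, -0.005, 1.995]
force: [-1.4, 0.0, 7.0]
width: 16.0
gripper_force: 58.6
```

```bash
cat >> lid.py <<'E'
def stroke(ths,s,x0,r0,th0=0):
    """rows from measured pose s: tool follows the bar, kept at its present offset, tilting .6 of the lid's turn"""
    p0,_,gx=lidpose(0,0)
    for t in ths:
        p,_,_=lidpose(t*D,0); ax=np.array([-gx[1],gx[0],0])
        rr=R.from_rotvec(ax*.6*t*D)*r0; off=rr.apply(r0.inv().apply(x0-p0)) # offset travels with the tool
        print(t,to(p+off,rr,s))
E
python3 - <<'E'
from lid import *
s=log();x,r=pose(s);p,rf,gx=lidpose(0,-5*D);print(x.round(1),p,s["force"].round(1),s["qpos"].round(2),s["width"])
pickle.dump((x,r.as_quat()),open("bar0.pkl","wb"))
stroke((3,6,10,14,18,22),s,x,r)
E
```

```text
[428.4 114.9  92.4] [429.2 114.2  93. ] [-1.4  0.   7. ] [ 0.05  0.71 -0.57  2.12  0.67  0.59 -0.59] 16.01769465058199
3 0.000 -0.001 -0.050 0.020 0.000 0.000
6 0.000 0.001 -0.101 0.040 0.000 0.000
10 0.001 0.008 -0.168 0.067 0.000 0.000
14 0.001 0.020 -0.234 0.093 0.000 0.000
18 0.001 0.036 -0.299 0.120 0.000 0.001
22 0.002 0.056 -0.363 0.147 0.000 0.001
```

Emit:
move_arm(rows="0 0 -0.017 0.007 0 0 1;0 -0.001 -0.05 0.02 0 0 1;0 0 -0.075 0.03 0 0 1;0 0.001 -0.101 0.04 0 0 1;0 0.004 -0.135 0.053 0 0 1;0 0.008 -0.168 0.067 0 0 1;0 0.014 -0.2 0.08 0 0 1;0.001 0.02 -0.234 0.093 0 0 1;0.001 0.028 -0.267 0.107 0 0 1;0.001 0.036 -0.299 0.12 0 0 1;0.001 0.046 -0.331 0.133 0 0 1;0.002 0.056 -0.363 0.147 0 0 1")

```text
clock: 20.13
eef_pos: [451.9, 125.6, 198.5]
tool_rot: [-2.819, -0.006, 1.995]
force: [0.9, -0.3, -8.1]
width: 16.3
gripper_force: 58.6
```

```bash
python3 - <<'E'
from lid import *
s=log();x,r=pose(s);x0,q0=pickle.load(open("bar0.pkl","rb"));r0=R.from_quat(q0)
print(x.round(1),s["force"].round(1),s["qpos"].round(2),s["width"],s["qd"].round(2))
p,_,gx=lidpose(0,0);h=p+288*gx;h[2]=78;d=x-h;print("angle",np.degrees(np.arctan2(d[2],-d@gx)-np.arctan2(15,288)),np.hypot(d[2],d@gx))
stroke((22,26,30,34,38,42,46),s,x0,r0)
E
```

```text
[451.9 125.6 198.5] [ 0.9 -0.3 -8.1] [ 0.09  0.69 -0.7   1.79  0.41  1.16 -0.37] 16.337512236594343 [-0.07  0.04 -0.02 -0.43 -0.16  0.6   0.13]
angle 21.67320165694595 288.94011082101946
22 -0.000 0.001 -0.003 -0.002 -0.000 0.001
26 -0.000 0.011 -0.069 0.025 -0.000 0.001
30 0.000 0.025 -0.135 0.051 -0.000 0.001
34 0.000 0.044 -0.199 0.078 -0.000 0.001
38 0.001 0.068 -0.262 0.105 -0.000 0.001
42 0.001 0.095 -0.324 0.131 -0.000 0.002
46 0.001 0.127 -0.383 0.158 0.000 0.002
```

Lifting cleanly at about 8 N. Continue to 42°.

Emit:
move_arm(rows="0 0.006 -0.036 0.012 0 0 1;0 0.011 -0.069 0.025 0 0 1;0 0.018 -0.102 0.038 0 0 1;0 0.025 -0.135 0.051 0 0 1;0 0.034 -0.167 0.064 0 0 1;0 0.044 -0.199 0.078 0 0 1;0 0.056 -0.231 0.092 0 0 1;0.001 0.068 -0.262 0.105 0 0 1;0.001 0.081 -0.293 0.118 0 0 1;0.001 0.095 -0.324 0.131 0 0 1;0.001 0.095 -0.324 0.131 0 0 1;0.001 0.095 -0.324 0.131 0 0 1")

```text
clock: 21.13
eef_pos: [503.8, 149.1, 281.3]
tool_rot: [-2.612, -0.006, 1.996]
force: [-4.1, -1.2, -2.5]
width: 16.0
gripper_force: 59.3
```

```bash
cat > ang.py <<'E'
from lid import *
s=log();x,r=pose(s);x0,q0=pickle.load(open("bar0.pkl","rb"));r0=R.from_quat(q0)
print(x.round(1),s["force"].round(1),s["qpos"].round(2),s["width"],s["qd"].round(2))
p,_,gx=lidpose(0,0);h=p+288*gx;h[2]=78;b=x-r.apply(r0.inv().apply(x0-p));d=b-h;print("angle",np.degrees(np.arctan2(d[2],-d@gx)-np.arctan2(15,288)),np.hypot(d[2],d@gx))
stroke((42,44,46,48,50),s,x0,r0)
E
python3 ang.py
```

```text
[503.8 149.1 281.3] [-4.1 -1.2 -2.5] [-0.01  0.78 -0.68  1.39  0.34  1.65 -0.29] 15.970660148063573 [ 0.01 -0.01 -0.    0.03  0.   -0.03 -0.  ]
angle 41.83781620957919 289.0245532333771
42 -0.001 0.003 -0.002 -0.001 0.000 0.002
44 -0.001 0.012 -0.034 0.013 0.000 0.002
46 -0.001 0.022 -0.066 0.026 0.001 0.002
48 -0.001 0.033 -0.098 0.039 0.001 0.002
50 -0.001 0.045 -0.129 0.053 0.001 0.002
```

Emit:
move_arm(rows="0 0.006 -0.015 0.006 0 0 1;0 0.012 -0.034 0.013 0 0 1;0 0.017 -0.05 0.02 0 0 1;0 0.022 -0.066 0.026 0 0 1;0 0.033 -0.098 0.039 0 0 1;0 0.039 -0.114 0.046 0 0 1;0 0.045 -0.129 0.053 0 0 1;0 0.045 -0.129 0.053 0 0 1;0 0.045 -0.129 0.053 0 0 1;0 0.045 -0.129 0.053 0 0 1;0 0.045 -0.129 0.053 0 0 1")

```text
clock: 22.05
eef_pos: [531.6, 161.7, 308.4]
tool_rot: [-2.528, -0.006, 1.996]
force: [-6.2, -1.4, -0.7]
width: 15.7
gripper_force: 59.5
```

```bash
python3 ang.py; python3 - <<'E'
from lid import *
P,_,gx=lidpose(50*D,0);gy=np.array([-gx[1],gx[0],0])
im,c,_=grab("scene");im2,c2,_=grab("top")
for t in(118,-118): print([ (th,proj(c,lidpose(th*D,0)[0]+gy*t).round(1).tolist(),proj(c2,lidpose(th*D,0)[0]+gy*t).round(1).tolist()) for th in(46,50,54)])
a=cv2.resize(im[90:250,240:420],(540,480));b=cv2.resize(im2[130:290,200:380],(540,480))
big=np.hstack([a,b])[:,:,::-1];cv2.imwrite("pics/end.png",cv2.resize(big,(800,356)))
E
```

```text
[531.6 161.7 308.4] [-6.2 -1.4 -0.7] [-0.07  0.85 -0.66  1.19  0.33  1.85 -0.27] 15.678632178500646 [-0. -0.  0.  0. -0. -0. -0.]
angle 49.93797875898065 289.24451954051005
42 -0.002 -0.029 0.130 -0.054 0.000 0.002
44 -0.002 -0.023 0.097 -0.041 0.001 0.002
46 -0.001 -0.015 0.064 -0.027 0.001 0.002
48 -0.001 -0.007 0.032 -0.014 0.001 0.003
50 -0.001 0.003 -0.000 -0.001 0.001 0.003
[(46, [353.0, 119.3], [233.3, 243.4]), (50, [357.3, 116.9], [229.8, 237.4]), (54, [361.9, 114.8], [226.2, 231.1])]
[(46, [306.4, 147.8], [321.6, 204.2]), (50, [310.5, 145.4], [319.1, 197.9]), (54, [315.1, 143.4], [316.3, 191.2])]
```

View pics/end.png

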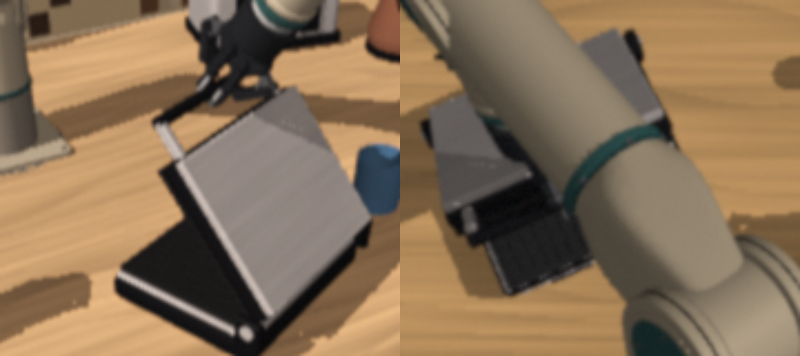

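The lid is open. The bar's right end is at scene pixel (311,146), against (310.5,145.4) predicted for 50°, and the arm is still. Handing in.

```bash
python3 -c "
from cell import *
print(finish_job())"
```

```text
the job is handed in; nothing more can be done
None
```

Both utensils are standing in the pot, handle end down, and I've handed the job in still holding the lid steady at about 50° (49.9° measured) after 22 s; I viewed 11 pictures, one over the limit of 10.

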